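# Lock a side frame into its rack and scan its label

## Robot

A 7-joint arm with a two-finger parallel gripper is mounted at the origin on the work surface. World frame = base frame: x ahead of the robot, y to its left, z up, the work surface at z = 0. Lengths are in m, angles in rad, forces in N, time in s.
With the tool pointing down it reaches from about 0.4 to 0.85 m from the base axis. Payload 4.5 kg.
Tool frame: the origin (TCP) lies midway between the tips of the shut fingers; the grasp point (between the pads) lies 19 mm behind it; z points along the fingers, y is the line along which they close (so a half turn about z gives the same grasp; the last joint's range is limited). The gripper opens to 88 mm and grips with 3 to 60 N. Pads are 18 mm wide; open, the fingers measure 123 mm over their backs; the gripper's body (75 mm by 187 mm) begins 45 mm behind the grasp point.
Start: joints at [1.253, 0.689, -0.195, 1.565, 0.157, 0.902, -0.215], TCP at [0.215, -0.587, 0.239] pointing down, gripper open.
Joint ranges: [-3.01, 3.01], [-0.46, 2.08], [-1.47, 1.51], [0.13, 2.56], [-1, 4.14], [0.04, 2.09], [-2.66, 2.66]. Speed limits (rad/s): [2.57, 2.57, 3.14, 3.14, 3.14, 3.14, 3.14].

## Interface

Orientations are given as a unit quaternion [x, y, z, w].
In Python, from plant import r gives the robot as it stands.
- The arm moves only by the tool move_arm, never from a script. Its argument "targets" is a list that holds one entry, the list of rows, each a list of 7 numbers: the opening, from 0 (shut) to 1 (fully open), then the shift along the tool's x, y, z in mm, then the turn, a rotation vector about the tool's x, y, z in degrees. In form: [[[claw, dx, dy, dz, ax, ay, az], ...]]. A call has 1 to 10 rows; each row is the pose to reach, as a shift and turn from the pose commanded when the call began, along the tool's axes at that moment; what a row does not reach only later rows make up. A row lasts 1/8 s, in which the tool goes at most 62.5 mm and 10.7 degrees, less where a joint would pass 70% of its speed; a pose out of reach is approached as far as the arm can. A call with a gripper value outside its range is refused whole. The fingers move at their own pace and stop on an object; "newtons" is the grip in N (left out, the last holds). Time passes only in rows, so rows that repeat a pose let the fingers close. It gives the time, the measured TCP pose, the force, the opening and the grip force at its end, in the units of the state.
- r.get_state(): the state, without advancing time (a new reading comes with each control period).
- r.snapshot(name): name is "side" or "top"; returns the picture (480x640x3 uint8, red, green, blue); there is no depth.
- r.camera_info(name): a dict with "fx", "fy", "cx", "cy" (pixels), "R" (3x3) and "t" (3): a world point X has camera coordinates R X + t. Camera axes: x right, y down, z forward; pixel columns grow to the right and rows downward; lengths in m; the calibration is good to about 2 mm. A picture is of the moment at which its call begins. camera_info takes no time and is no camera call.
- r.finish_job(): hands the job in; it is judged then, once.
The state is a dict: "clock": time; "q": joint angles; "qd": joint speeds; "joint_torque": joint torques, N m; "tool_pos": TCP position; "eef_rot": TCP orientation; "contact_force": force on the tool from outside, world axes, zero at the start; "moment": the same for the moment, N m; "opening": opening from 0.0 (shut) to 1.0 (fully open); "finger_force": force on a finger pad.
Only numpy, scipy, OpenCV 4.12 (cv2) and the standard library are available. Lean on these libraries where they do the work, as an engineer would, in place of code of your own. Each camera call takes 0.05 s, during which the arm holds its last target. There are 200 camera calls.

## Task

Slide the black frame along the ledge of the leaning rack until it is fully home against the red end stop, then swing the keeper bar shut in front of it until it clicks into its catch. Then pick up the yellow hand scanner and, without touching the frame or the rack with it, point it squarely at the middle of the frame's white barcode label from about 10 cm away and hold it steady for a good second and a half. Finally lay the scanner gently back on its side, wholly on its blue mat, let go, and leave everything else on the bench as it was.

Things in the scene. Friction and masses are not known exactly. Their poses are not given: they have to be found in the camera images.
- rack: Leaning sheet steel rack on a dark foot plate (160 x 262 mm), fixed to the bench. Own +x is its front; y runs along the ledge; z up; the origin is on the bench, 25 mm in front of the foot's middle. The back plate leans back 30 deg from upright, its top 137 mm high, and spans y = -104 to +30 mm, so the frame's +y end overhangs it; ledge and back plate meet in a line along y at x = 0, z = 34 mm.
- rack_stop (a point): Middle of the inner face of the red end stop, at y = -100 mm in the rack's frame, at the -y end of the ledge. Axes as the rack's. The other end of the ledge (y = +104 mm) is open. Low hinge and catch posts stand at x = 20 mm, y = +113 and -113 mm, under 90 mm high.
- frame: Black plastic side frame with three round holes and two red feet, 150 mm long (y), 110 tall, 22 thick, 0.25 to 0.49 kg. It stands on the rack's ledge leaning on its back plate and slides along y. Axes parallel to the rack's; the origin is at mid length, at x = 0, z = 0 of the rack: y = -25 mm of the rack when home against the stop. It starts 20 to 45 mm short of that, towards +y.
- frame_push (a point): Point on the frame's free (+y) end face, 75 mm from its middle, a little above mid height (96 mm above the bench), clear of the posts; the face is 22 mm thick there. Pushing here along the rack's -y with some 2 to 4 N slides the frame to the stop; pushing near its top may tip it. Axes as the rack's.
- label (a point): Middle of the white barcode label, 64 mm wide (y) and 34 mm high, on the upper half of the frame's front face, about 118 mm above the bench. The point's x axis is the label's outward normal (30 deg above level), y runs along the label and z up along it.
- keeper (a joint): Angle of the keeper bar, rad: 0 is shut against its stop, larger is more open (up to 1.7). It turns about an upright pin and stays where it is left. At about 0.07 rad it meets a spring ball in the catch; some 5 N at the tip (8 N at 140 mm from the pin) takes it past 0.04, after which it snaps to 0 and is held.
- keeper_hinge (a point): Pin of the keeper bar on its middle line, 75 mm above the bench (x = 20, y = +113 mm of the rack). The bar is level, round, 12 mm in diameter, with a 15 mm red sleeve near its end. The point's axes turn with the bar: it runs along its own -y and opens towards its own +x, so it is pushed shut on its +x side, along its -x.
- keeper_tip (a point): Point on the bar's middle line in the red sleeve, 226 mm from the pin; the bar ends 16 mm beyond it. When shut it lies over the catch post.
- scanner: Cordless pistol-shaped barcode scanner lying on its side: yellow head with dark red window, black handle; 56 mm high as it lies, about 0.3 kg. Origin: on the underside, under the middle of the handle. x is the way it looks, y points from handle to head, z up. Head: x = -23 to +90, y = 36 to 88 mm. The butt of the handle ends near x = -13, y = -62 mm.
- scanner_window (a point): Middle of the scanner's window, at x = 90, y = 62, z = 28 mm of the scanner; the beam leaves it along the scanner's +x (the point's x).
- scanner_grip (a point): Middle of the handle, 28 mm above the scanner's underside, near its centre of mass. The handle is 34 mm across here (along the point's x, the way to close the fingers) and 32 mm thick (z), and free for some 20 mm to either side along it (the point's y, which is turned -12 deg about z from the scanner's y: the handle is raked).
- mat: Blue rubber mat, 240 (x) x 220 (y) x 4 mm, fixed to the bench; origin at the middle of its underside.
- spare_frame: A second black frame without label, 150 x 110 x 22 mm, lying flat on the bench; bystander.
- tape: Roll of beige tape, 110 mm diameter, 25 mm high; bystander.
- cross_tube: Aluminium tube 170 mm long with two red end brackets, 36 mm high, lying on the bench; bystander.
- driver: Screwdriver with wooden handle, 190 mm long, lying on the bench; bystander.
- carton: Blue carton, 110 x 160 x 70 mm; bystander.
- spool: Crimson wound spool, 90 mm diameter, 90 mm high; bystander.
- scanner_mid (a point): Middle of the scanner's outline as it lies, at x = 33, y = 13, z = 28 mm of the scanner.

How it is judged:
By the outcome, as a careful person would: the job done as asked, in the order asked, and still so for the second after the job is handed in, with the robot touching nothing.
It also fails if it takes over 72 s, if anything falls off the work surface, if the arm or the gripper's body presses on something with over 40 N, if the wrist force passes 120 N, or if a joint passes its speed limit or range.

## Working session

There is one attempt and no reset: what is moved stays moved. The work goes in short steps, Python scripts to look and compute and a tool call to move; the robot and the scene stay as the last step left them, time stands still between calls to the robot, and variables do not carry over. Pictures are saved under pics/ and viewed, at most 11 in all, crops included, and the job is handed in when it is done.

Besides the shell and the picture viewer there is one more tool, called after "Call:" as name(argument=value, ...), one argument or row to a line, values as JSON. move_arm: Moves the arm, as the interface text tells. Its arguments: {"type":"object","properties":{"targets":{"type":"array","items":{"type":"array","items":{"type":"array","items":{"type":"number"}}}},"newtons":{"type":"number"}},"required":["targets"]}

```bash
mkdir -p pics; ls
python3 - <<'E'
from plant import r
import cv2,json
for n in("side","top"):
    im=r.snapshot(n); cv2.imwrite(f"pics/{n}0.png",im[...,::-1]); c=r.camera_info(n); print(n,{k:(v.tolist() if hasattr(v,'tolist') else v) for k,v in c.items()})
print(r.get_state())
E
```

```text
pics
side {'fx': 435.138500187684, 'fy': 435.138500187684, 'cx': 327.1032152193885, 'cy': 237.79075107378992, 'R': [[-0.9109592764811961, -0.4124791682893194, 0.0037592978343559146], [-0.31250362797536146, 0.6841575400616329, -0.6589916106287338], [0.2692483595030671, -0.6014893150374055, -0.7521408942483717]], 't': [0.5140341719535243, 0.2554165798229987, 1.0545651691950775]}
top {'fx': 464.9826790548404, 'fy': 464.9826790548404, 'cx': 315.7522042961375, 'cy': 232.3505196569833, 'R': [[-0.012268409162144433, -0.9998237657201586, -0.014209983736496196], [-0.9973337985941894, 0.0132577468593473, -0.07176020018017283], [0.0719359459402267, 0.013291713560513651, -0.9973206856534712]], 't': [-0.0007723261877621024, 0.582869283266343, 1.236343847368115]}
{'clock': 0.1, 'q': array([ 1.252832  ,  0.68987167, -0.19449692,  1.5662321 ,  0.15730777,
        0.90253924, -0.21511216]), 'qd': array([ 0.00144429, -0.00222036,  0.00020257, -0.00378031, -0.00073869,
        0.00196245,  0.00103274]), 'joint_torque': array([-3.57663448e-03, -5.28500962e+01, -1.27127722e+00, -1.53837740e+01,
       -5.24786662e-02,  2.10227081e-03,  7.93014124e-05]), 'tool_pos': array([ 0.21509128, -0.58621085,  0.23800953]), 'eef_rot': array([ 9.84567840e-01,  1.75001371e-01, -2.18622351e-04, -8.00869096e-04]), 'contact_force': array([0.80561921, 0.27225795, 0.57885529]), 'moment': array([-0.01884771, -0.00940111, -0.05830575]), 'finger_force': 0.0, 'opening': 0.9992520012247522}
```

View pics/side0.png

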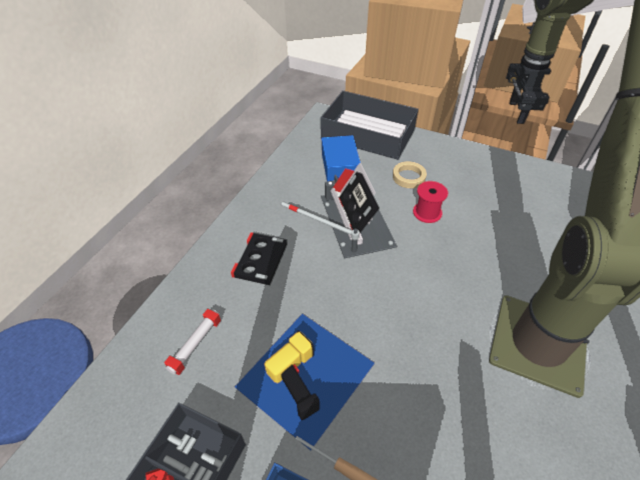

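View pics/top0.png

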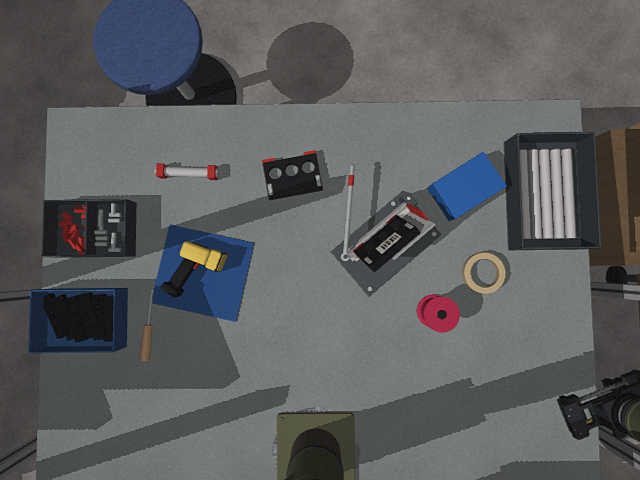

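The top view shows the rack at about (385,245) with the keeper bar running from (347,257) to (351,168). The red stop is at (417,212) and the scanner at (200,265) on its mat. In the side view the rack is at about (355,210) and the scanner at (295,370). I'll zoom in on both.

Run:
```python
import cv2,numpy as np
t=cv2.imread("pics/top0.png");s=cv2.imread("pics/side0.png")
def crop(im,x,y,w,h,k):
    c=cv2.resize(im[y:y+h,x:x+w],None,fx=k,fy=k,interpolation=cv2.INTER_CUBIC)
    for i in range(0,w,10): cv2.line(c,(i*k,0),(i*k,4 if (x+i)%50 else 12),(0,255,0),1)
    for i in range(0,h,10): cv2.line(c,(0,i*k),(4 if (y+i)%50 else 12,i*k),(0,255,0),1)
    return c
cv2.imwrite("pics/rack.png",np.hstack([crop(t,320,150,130,150,4)[:, :520],np.zeros((600,0,3),np.uint8)]))
cv2.imwrite("pics/rack2.png",crop(s,270,150,140,120,5))
cv2.imwrite("pics/scan.png",np.hstack([crop(t,150,215,110,110,3),crop(s,230,310,150,110,3)]))
```

```text
(no output)
```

View pics/rack.png

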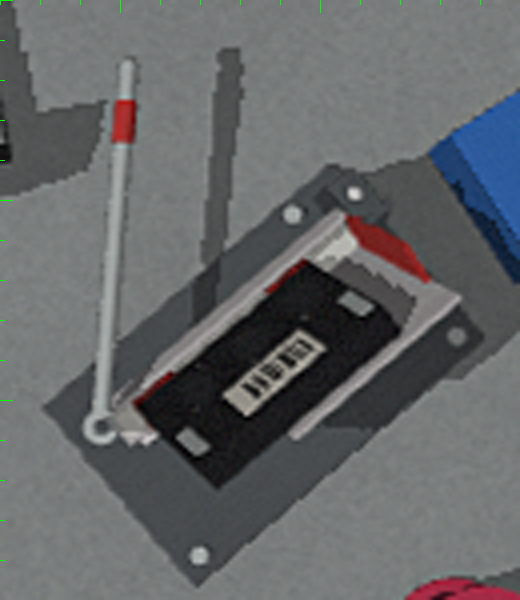

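View pics/rack2.png

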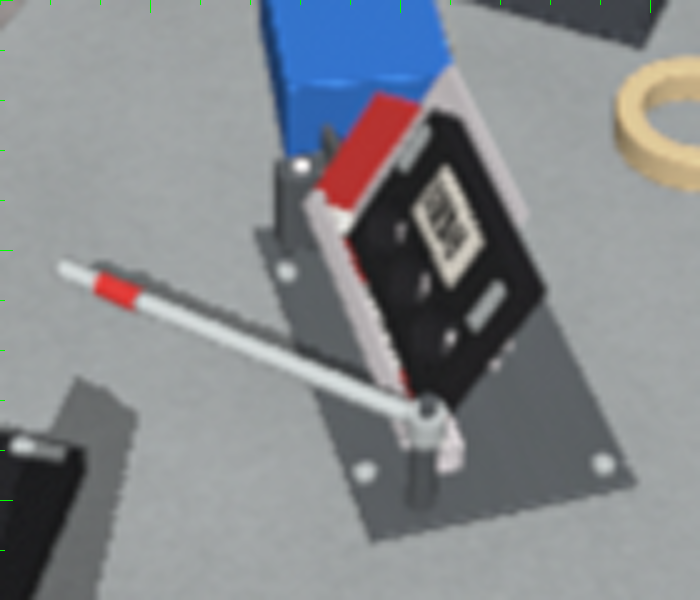

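View pics/scan.png

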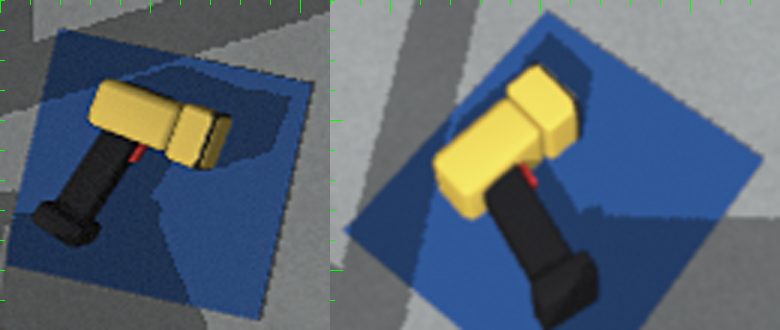

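The crops give me pixels for the foot corners, the hinge top, the red sleeve, the label and the mat corners in both views. Next I'll triangulate these and fit the rack and mat.

```bash
cat > h.py <<'E'
import numpy as np, cv2
from scipy.spatial.transform import Rotation as Ro
from plant import r
C={n:r.camera_info(n) for n in("side","top")}
def ray(n,p):
    c=C[n];R=np.array(c["R"]);d=R.T@np.array([(p[0]-c["cx"])/c["fx"],(p[1]-c["cy"])/c["fy"],1.]);return -R.T@np.array(c["t"]),d/np.linalg.norm(d)
def plane(n,p,z):
    o,d=ray(n,p);return o+d*(z-o[2])/d[2]
def tri(pt,ps):
    A=np.zeros((3,3));b=np.zeros(3);L=[ray("top",pt),ray("side",ps)]
    for o,d in L: M=np.eye(3)-np.outer(d,d);A+=M;b+=M@o
    X=np.linalg.solve(A,b);return X,max(np.linalg.norm((np.eye(3)-np.outer(d,d))@(X-o)) for o,d in L)
def proj(n,X):
    c=C[n];u=np.array(c["R"])@X+np.array(c["t"]);return np.array([c["fx"]*u[0]/u[2]+c["cx"],c["fy"]*u[1]/u[2]+c["cy"]])
def fit2(loc,w):  # 2D rigid fit -> yaw,t
    loc,w=np.array(loc),np.array(w);a=loc-loc.mean(0);b=w-w.mean(0)
    th=np.arctan2((a[:,0]*b[:,1]-a[:,1]*b[:,0]).sum(),(a*b).sum());c,s=np.cos(th),np.sin(th)
    t=w.mean(0)-np.array([[c,-s],[s,c]])@loc.mean(0);return th,t,w-(loc@np.array([[c,s],[-s,c]])+t)
E
python3 - <<'E'
from h import *
np.set_printoptions(precision=4,suppress=True)
P=lambda x,y:np.array([320+x/4-.4,150+y/4-.4]); S=lambda x,y:np.array([270+x/5-.4,150+y/5-.4])
loc=[(.055,.131),(-.105,.131),(.055,-.131),(-.105,-.131)]
ft=[P(42,407),P(198,588),P(335,163),P(485,335)]
for z in(0,.004):
    w=[plane("top",p,z)[:2] for p in ft]; th,t,res=fit2(loc,w); print("top",z,np.degrees(th),t,res.ravel()*1e3)
fs=[S(372,543),S(637,485),S(255,230)]
w=[plane("side",p,.003)[:2] for p in fs]; th2,t2,res=fit2(loc[:3],w); print("side",np.degrees(th2),t2,res.ravel()*1e3)
c,s=np.cos(th),np.sin(th);
def rk(X): d=X[:2]-t; return np.array([c*d[0]+s*d[1],-s*d[0]+c*d[1],X[2]])
for n,a,b in[("hinge",P(100,428),S(428,405)),("sleeve",P(124,121),S(117,291)),("label",P(275,373),S(449,226)),("footA",ft[0],fs[0]),("footB",ft[1],fs[1]),("footC",ft[2],fs[2])]:
    X,e=tri(a,b);print(n,X,e,"rack",rk(X))
M=lambda x,y:np.array([150+x/3-.3,215+y/3-.3])
m=[M(58,28),M(313,83),M(262,320),M(5,264)]
w=np.array([plane("top",p,.004)[:2] for p in m]);print("mat",w,w.mean(0),[np.linalg.norm(w[i]-w[i-1]) for i in range(4)])
for n in("top","side"):
    im=cv2.imread(f"pics/{n}0.png");hsv=cv2.cvtColor(im,cv2.COLOR_BGR2HSV)
    y=cv2.inRange(hsv,(20,110,90),(35,255,255));x0,y0,w_,h_=(150,215,110,110) if n=="top" else(230,310,150,110)
    mm=np.zeros_like(y);mm[y0:y0+h_,x0:x0+w_]=255
    k=cv2.inRange(hsv,(0,0,0),(179,255,45))&mm
    for nm,q in(("yellow",y&mm),("black",k)):
        cs,_=cv2.findContours(q,0,2);cc=max(cs,key=cv2.contourArea);print(n,nm,cv2.contourArea(cc),cv2.minAreaRect(cc),cv2.boundingRect(cc))
E
```

```text
top 0 39.70686161404828 [ 0.5726 -0.1838] [ 0.435   1.2332 -0.7357 -0.7114 -1.2559 -1.6977  1.5566  1.1759]
top 0.004 39.70686161404828 [ 0.5724 -0.1832] [ 0.5031  0.7528 -0.2777 -0.865  -1.7076 -1.5366  1.4822  1.6488]
side 39.366341718635645 [ 0.5735 -0.1808] [-0.9529  0.9087  0.7129 -0.1036  0.2401 -0.8051]
hinge [ 0.5165 -0.0814  0.0875] 0.001471861272338336 rack [0.022  0.114  0.0875]
sleeve [ 0.7165 -0.101   0.0737] 0.0014716250772668557 rack [ 0.1634 -0.0288  0.0737]
label [ 0.5488 -0.1896  0.1147] 0.0014539172417348898 rack [-0.0222  0.0101  0.1147]
footA [ 0.5323 -0.0464 -0.0004] 0.0006852910004098763 rack [ 0.0566  0.1309 -0.0004]
footB [ 0.409  -0.1504 -0.0012] 0.0017461840445002908 rack [-0.1047  0.1296 -0.0012]
footC [ 0.6987 -0.2504  0.0009] 0.0016434443328248757 rack [ 0.0543 -0.1324  0.0009]
mat [[0.6124 0.3961]
 [0.5588 0.1615]
 [0.3451 0.2083]
 [0.3978 0.4422]] [0.4785 0.302 ] [np.float64(0.21945045039953306), np.float64(0.2406557433854808), np.float64(0.21874656516151803), np.float64(0.2398419523855916)]
top yellow 664.5 ((202.3585205078125, 255.0254364013672), (44.77694320678711, 19.2983455657959), 23.498565673828125) (180, 242, 47, 29)
top black 555.0 ((179.923095703125, 276.6153869628906), (21.07860565185547, 41.04780960083008), 33.690067291259766) (161, 259, 35, 38)
side yellow 1122.0 ((288.800537109375, 358.17254638671875), (27.64117431640625, 52.981224060058594), 46.12330627441406) (265, 332, 48, 51)
side black 827.0 ((301.1391906738281, 390.4382019042969), (52.8995361328125, 23.860633850097656), 66.03751373291016) (282, 366, 37, 54)
```

The rack fit holds up. The foot sits at z≈0, the hinge at (22,114,88 top) and the label at (-22,10,115), so the frame is about 35 mm short of home. The keeper is at about 0.79 rad. Next I'll work out the approach for the push.

```bash
cat >> h.py <<'E'
YAW=np.radians(39.6);T0=np.array([.573,-.182,0])
RK=Ro.from_euler('z',YAW).as_matrix()
def W(x,y,z): return T0+RK@np.array([x,y,z])/1e3
def down(h):  # tool down, tool x at heading h deg
    a=np.radians(h);c,s=np.cos(a),np.sin(a);return np.array([[c,s,0],[s,-c,0],[0,0,-1.]])
def cmd(p,R,p0=None,R0=None):
    st=r.get_state()
    if p0 is None:p0=np.array(st["tool_pos"])
    if R0 is None:R0=Ro.from_quat(st["eef_rot"]).as_matrix()
    d=R0.T@(p-p0)*1e3;v=Ro.from_matrix(R0.T@R).as_rotvec(degrees=True);print("shift",np.round(d,1),"turn",np.round(v,2));return d,v
def where():
    st=r.get_state();p=np.array(st["tool_pos"]);print("t",st["clock"],"tcp",np.round(p,4),"rack",np.round(RK.T@(p-T0)*1e3,1),"F rack",np.round(RK.T@np.array(st["contact_force"]),2),"op",round(st["opening"],3),"ff",st["finger_force"])
    print("axes\n",np.round(Ro.from_quat(st["eef_rot"]).as_matrix(),3))
E
python3 - <<'E'
from h import *
where()
R=down(39.6)@Ro.from_euler('x',-6,degrees=True).as_matrix()
print(R); cmd(W(-23,135,240),R)
E
```

```text
t 0.1 tcp [ 0.2151 -0.5862  0.238 ] rack [-533.4  -83.3  238. ] F rack [ 0.79 -0.3   0.58] op 0.999 ff 0.0
axes
 [[ 0.939  0.345 -0.001]
 [ 0.345 -0.939  0.002]
 [-0.    -0.002 -1.   ]]
[[ 0.77051324  0.63393211  0.06662895]
 [ 0.63742399 -0.76629229 -0.08054057]
 [ 0.          0.10452846 -0.9945219 ]]
shift [ 408.7 -375.8   -1.4] turn [ -6.04   1.01 -19.43]
```

Call:
move_arm(
  targets=[
    [[0, 409, -376, -2, -6, 1, -19.4], [0, 409, -376, -2, -6, 1, -19.4], [0, 409, -376, -2, -6, 1, -19.4], [0, 409, -376, -2, -6, 1, -19.4], [0, 409, -376, -2, -6, 1, -19.4], [0, 409, -376, -2, -6, 1, -19.4], [0, 409, -376, -2, -6, 1, -19.4], [0, 409, -376, -2, -6, 1, -19.4], [0, 409, -376, -2, -6, 1, -19.4], [0, 409, -376, -2, -6, 1, -19.4]],
  ],
)

```text
clock: 1.35
tool_pos: [0.4723, -0.0873, 0.2407]
eef_rot: [0.938, 0.343, 0.019, 0.049]
contact_force: [-0.7, -0.5, -0.7]
opening: 0.005
finger_force: 0.0
```

Run:
```python
from h import *
where()
R=down(39.6)@Ro.from_euler('x',-6,degrees=True).as_matrix()
cmd(W(-23,130,95),R)
```

```text
t 1.35 tcp [ 0.4723 -0.0873  0.2407] rack [-17.3 137.2 240.7] F rack [-0.88  0.06 -0.65] op 0.005 ff 0.0
axes
 [[ 0.764  0.641  0.07 ]
 [ 0.645 -0.76  -0.079]
 [ 0.003  0.105 -0.994]]
shift [ -6.2  -8.2 145.6] turn [ 0.03 -0.21  0.54]
```

Call:
move_arm(
  targets=[
    [[0, -4, -8, 40, 0, 0, 0.5], [0, -6, -8, 90, 0, 0, 0.5], [0, -6, -8, 130, 0, 0, 0.5], [0, -6, -8, 146, 0, 0, 0.5], [0, -6, -8, 146, 0, 0, 0.5]],
  ],
)

```text
clock: 1.98
tool_pos: [0.4684, -0.1036, 0.0936]
eef_rot: [0.941, 0.333, 0.016, 0.049]
contact_force: [0.1, 0.1, 0.9]
opening: 0.003
finger_force: 0.0
```

Run:
```python
from h import *
where()
cv2.imwrite("pics/a.png",np.hstack([cv2.resize(r.snapshot("top")[150:310,300:460],None,fx=2.5,fy=2.5),cv2.resize(r.snapshot("side")[120:280,270:430],None,fx=2.5,fy=2.5)])[...,::-1])
```

```text
t 1.975 tcp [ 0.4684 -0.1036  0.0936] rack [-30.6 127.1  93.6] F rack [ 0.12 -0.02  0.92] op 0.003 ff 0.0
axes
 [[ 0.777  0.626  0.063]
 [ 0.629 -0.773 -0.082]
 [-0.003  0.104 -0.995]]
```

View pics/a.png

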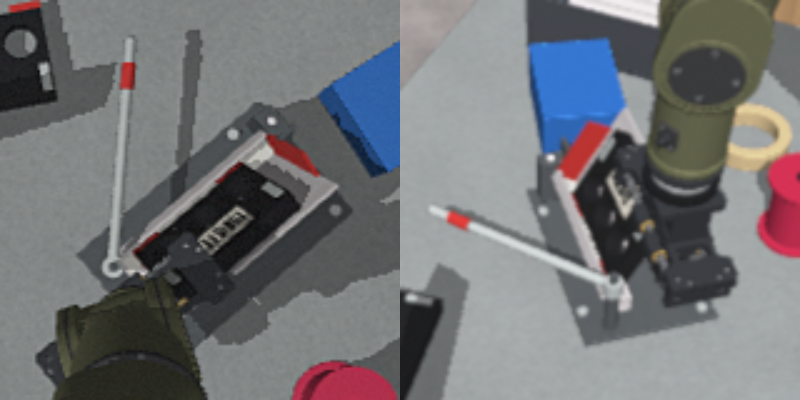

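The finger is at the +y end of the frame, clear of the hinge post, and the gripper body passes above the frame. I'll push in.

Call:
move_arm(
  targets=[
    [[0, 6, 6, 0.5, 0, 0, 0], [0, 6, 12, 1, 0, 0, 0], [0, 6, 18, 2, 0, 0, 0], [0, 6, 22, 2, 0, 0, 0], [0, 6, 25, 2.5, 0, 0, 0], [0, 6, 28, 3, 0, 0, 0], [0, 6, 31, 3, 0, 0, 0], [0, 6, 34, 3.5, 0, 0, 0]],
  ],
)

```text
clock: 3.08
tool_pos: [0.4956, -0.1248, 0.0947]
eef_rot: [0.941, 0.334, 0.017, 0.049]
contact_force: [-1.9, 3.2, 2.8]
opening: 0.003
finger_force: 1.8
```

Run:
```python
from h import *
where()
```

```text
t 3.075 tcp [ 0.4956 -0.1248  0.0947] rack [-23.2  93.4  94.7] F rack [0.57 3.64 2.82] op 0.003 ff 1.7861969070509076
axes
 [[ 0.776  0.627  0.066]
 [ 0.631 -0.772 -0.081]
 [-0.     0.104 -0.995]]
```

Call:
move_arm(
  targets=[
    [[0, 0, 3, 0.5, 0, 0, 0], [0, 0, 6, 0.5, 0, 0, 0], [0, 0, 9, 1, 0, 0, 0], [0, 0, 12, 1, 0, 0, 0], [0, 0, 15, 1.5, 0, 0, 0], [0, 0, 18, 2, 0, 0, 0], [0, 0, 20, 2, 0, 0, 0], [0, 0, 21.5, 2, 0, 0, 0]],
  ],
)

```text
clock: 4.08
tool_pos: [0.5099, -0.1423, 0.095]
eef_rot: [0.941, 0.334, 0.018, 0.05]
contact_force: [-0.5, 1.1, -0.8]
opening: 0.007
finger_force: 0.8
```

Run:
```python
from h import *
where()
```

```text
t 4.075 tcp [ 0.5099 -0.1423  0.095 ] rack [-23.3  70.8  95. ] F rack [ 0.32  1.12 -0.75] op 0.007 ff 0.8335972245549783
axes
 [[ 0.776  0.627  0.067]
 [ 0.63  -0.772 -0.082]
 [ 0.001  0.106 -0.994]]
```

Call:
move_arm(
  targets=[
    [[0, 0, 1, 0, 0, 0, 0], [0, 0, 2, 0, 0, 0, 0], [0, 0, 3, 0.3, 0, 0, 0], [0, 0, 4, 0.3, 0, 0, 0]],
  ],
)

```text
clock: 4.58
tool_pos: [0.5121, -0.145, 0.0952]
eef_rot: [0.941, 0.334, 0.018, 0.05]
contact_force: [-0.7, 1.7, -1.5]
opening: 0.005
finger_force: 0.8
```

Run:
```python
from h import *
where()
```

```text
t 4.575 tcp [ 0.5121 -0.145   0.0952] rack [-23.3  67.3  95.2] F rack [ 0.51  1.73 -1.51] op 0.005 ff 0.7947938411962241
axes
 [[ 0.776  0.627  0.067]
 [ 0.63  -0.772 -0.082]
 [ 0.     0.105 -0.994]]
```

Call:
move_arm(
  targets=[
    [[0, 0, 1, 0, 0, 0, 0], [0, 0, 2, 0, 0, 0, 0], [0, 0, 3, 0.3, 0, 0, 0]],
  ],
)

```text
clock: 4.95
tool_pos: [0.514, -0.1473, 0.0953]
eef_rot: [0.941, 0.334, 0.018, 0.05]
contact_force: [-2.9, 3.1, 2.6]
opening: 0.003
finger_force: 1.8
```

Run:
```python
from h import *
where()
t=r.snapshot("top");s=r.snapshot("side")
cv2.imwrite("pics/b_t.png",t[...,::-1]);cv2.imwrite("pics/b_s.png",s[...,::-1])
cv2.imwrite("pics/b.png",np.hstack([cv2.resize(t[170:270,340:440],None,fx=4,fy=4),cv2.resize(s[150:250,310:410],None,fx=4,fy=4)])[...,::-1])
```

```text
t 4.95 tcp [ 0.514  -0.1473  0.0953] rack [-23.4  64.4  95.3] F rack [-0.27  4.26  2.57] op 0.003 ff 1.7759990121703595
axes
 [[ 0.776  0.627  0.067]
 [ 0.63  -0.772 -0.082]
 [ 0.     0.105 -0.994]]
```

View pics/b.png

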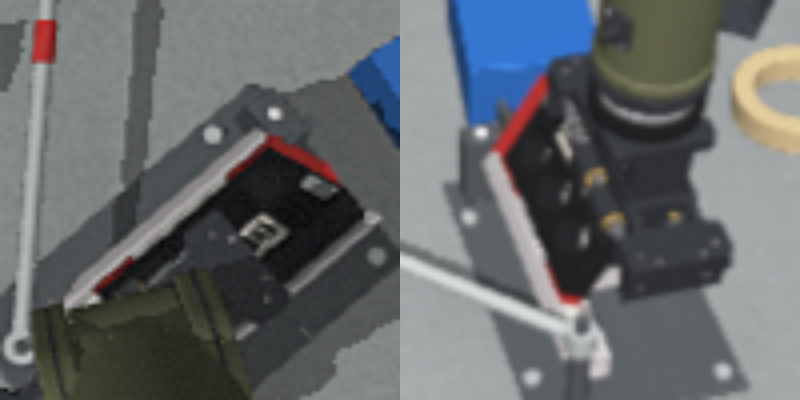

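The frame is at, or within a couple of mm of, the red stop. I'll press on gently until the force rises.

Call:
move_arm(
  targets=[
    [[0, 0, 0.7, 0, 0, 0, 0], [0, 0, 1.4, 0, 0, 0, 0], [0, 0, 2, 0.2, 0, 0, 0], [0, 0, 2, 0.2, 0, 0, 0]],
  ],
)

```text
clock: 5.55
tool_pos: [0.5145, -0.1479, 0.0952]
eef_rot: [0.941, 0.334, 0.017, 0.049]
contact_force: [-3.2, 4.5, 4.0]
opening: 0.003
finger_force: 3.1
```

Run:
```python
from h import *
where()
```

```text
t 5.55 tcp [ 0.5145 -0.1479  0.0952] rack [-23.4  63.5  95.2] F rack [0.44 5.5  3.98] op 0.003 ff 3.1118095200508833
axes
 [[ 0.776  0.628  0.065]
 [ 0.631 -0.772 -0.081]
 [-0.     0.104 -0.995]]
```

Call:
move_arm(
  targets=[
    [[0, 0, 1, 0, 0, 0, 0], [0, 0, 2, 0, 0, 0, 0], [0, 0, 2, 0, 0, 0, 0], [0, 0, 2, 0, 0, 0, 0]],
  ],
)

```text
clock: 6.05
tool_pos: [0.5145, -0.148, 0.0952]
eef_rot: [0.941, 0.335, 0.016, 0.048]
contact_force: [-6.0, 7.2, 8.1]
opening: 0.0
finger_force: 5.3
```

Run:
```python
from h import *
where()
```

```text
t 6.05 tcp [ 0.5145 -0.148   0.0952] rack [-23.4  63.5  95.2] F rack [-0.05  9.37  8.07] op 0.0 ff 5.258757162373513
axes
 [[ 0.775  0.629  0.063]
 [ 0.632 -0.771 -0.079]
 [-0.001  0.101 -0.995]]
```

The TCP held still while the force rose to 9 N, so the frame is home at the stop. I'll back off and lift.

Call:
move_arm(
  targets=[
    [[0, 0, -3, 0, 0, 0, 0], [0, 0, -6, 0, 0, 0, 0], [0, 0, -16, -2, 0, 0, 0], [0, 0, -36, -4, 0, 0, 0], [0, 0, -50, -40, 0, 0, 0], [0, 0, -50, -90, 0, 0, 0], [0, 0, -50, -106, 0, 0, 0], [0, 0, -50, -106, 0, 0, 0]],
  ],
)

```text
clock: 7.05
tool_pos: [0.4789, -0.1032, 0.1968]
eef_rot: [0.941, 0.334, 0.019, 0.05]
contact_force: [0.5, -1.1, 0.3]
opening: 0.003
finger_force: 0.0
```

Run:
```python
from h import *
where()
a=np.radians(45.3)
def P(a,s,d): return (20+s*np.sin(a)+d*np.cos(a),113-s*np.cos(a)+d*np.sin(a))
print(P(a,180,40)); cmd(W(*P(a,180,42),180),down(39.6)); cmd(W(*P(a,180,42),58),down(39.6))
```

```text
t 7.05 tcp [ 0.4789 -0.1032  0.1968] rack [-22.3 120.7 196.8] F rack [-0.35 -1.14  0.34] op 0.003 ff 0.0
axes
 [[ 0.776  0.626  0.07 ]
 [ 0.63  -0.772 -0.082]
 [ 0.003  0.108 -0.994]]
(np.float64(176.0796934095588), np.float64(14.820932449029002))
shift [200.7 100.1  28.3] turn [ 6.2  -0.14 -0.54]
shift [200.3  86.9 149.6] turn [ 6.2  -0.14 -0.54]
```

Call:
move_arm(
  targets=[
    [[0, 200, 100, 28, 6.2, 0, -0.5], [0, 200, 100, 28, 6.2, 0, -0.5], [0, 200, 100, 28, 6.2, 0, -0.5], [0, 200, 100, 28, 6.2, 0, -0.5], [0, 200, 100, 28, 6.2, 0, -0.5], [0, 200, 94, 80, 6.2, 0, -0.5], [0, 200, 89, 128, 6.2, 0, -0.5], [0, 200, 87, 150, 6.2, 0, -0.5], [0, 200, 87, 150, 6.2, 0, -0.5], [0, 200, 87, 150, 6.2, 0, -0.5]],
  ],
)

```text
clock: 8.3
tool_pos: [0.6993, -0.0568, 0.0576]
eef_rot: [0.941, 0.338, 0.001, -0.001]
contact_force: [-0.1, -0.2, 0.4]
opening: 0.002
finger_force: 0.0
```

Run:
```python
from h import *
where()
def P(a,s,d): return (20+s*np.sin(a)+d*np.cos(a),113-s*np.cos(a)+d*np.sin(a))
for a in(45,40,35,30,25,20,15,10,7,5): cmd(W(*P(np.radians(a),180,18-.1*(45-a)),58),down(39.6))
```

```text
t 8.3 tcp [ 0.6993 -0.0568  0.0576] rack [177.2  16.   57.6] F rack [-0.17 -0.1   0.35] op 0.002 ff 0.0
axes
 [[ 0.771  0.637  0.002]
 [ 0.637 -0.771  0.002]
 [ 0.002 -0.    -1.   ]]
shift [-17.2  17.5  -0.5] turn [-0.02 -0.14 -0.04]
shift [-28.   29.6  -0.5] turn [-0.02 -0.14 -0.04]
shift [-40.   40.7  -0.5] turn [-0.02 -0.14 -0.04]
shift [-52.8  50.6  -0.6] turn [-0.02 -0.14 -0.04]
shift [-66.6  59.4  -0.6] turn [-0.02 -0.14 -0.04]
shift [-81.   66.9  -0.7] turn [-0.02 -0.14 -0.04]
shift [-96.   73.   -0.7] turn [-0.02 -0.14 -0.04]
shift [-111.6   77.8   -0.7] turn [-0.02 -0.14 -0.04]
shift [-121.1   80.    -0.8] turn [-0.02 -0.14 -0.04]
shift [-127.5   81.2   -0.8] turn [-0.02 -0.14 -0.04]
```

Call:
move_arm(
  targets=[
    [[0, -17, 17.5, 0, 0, 0, 0], [0, -28, 30, 0, 0, 0, 0], [0, -40, 41, 0, 0, 0, 0], [0, -53, 51, 0, 0, 0, 0], [0, -67, 59, 0, 0, 0, 0], [0, -81, 67, 0, 0, 0, 0], [0, -96, 73, 0, 0, 0, 0], [0, -106, 76, 0, 0, 0, 0], [0, -113, 78, 0, 0, 0, 0], [0, -116, 79, 0, 0, 0, 0]],
  ],
)

```text
clock: 9.55
tool_pos: [0.6587, -0.1915, 0.0555]
eef_rot: [0.941, 0.339, -0.0, -0.001]
contact_force: [-0.1, 0.8, 0.5]
opening: 0.006
finger_force: 0.1
```

Run:
```python
from h import *
where()
t=r.snapshot("top");s=r.snapshot("side")
cv2.imwrite("pics/c.png",np.hstack([cv2.resize(t[170:270,340:440],None,fx=4,fy=4),cv2.resize(s[150:250,310:410],None,fx=4,fy=4)])[...,::-1])
```

```text
t 9.55 tcp [ 0.6587 -0.1915  0.0555] rack [ 60.  -61.9  55.5] F rack [0.43 0.7  0.51] op 0.006 ff 0.08834298932924867
axes
 [[ 0.771  0.637 -0.002]
 [ 0.637 -0.771  0.002]
 [ 0.    -0.003 -1.   ]]
```

View pics/c.png

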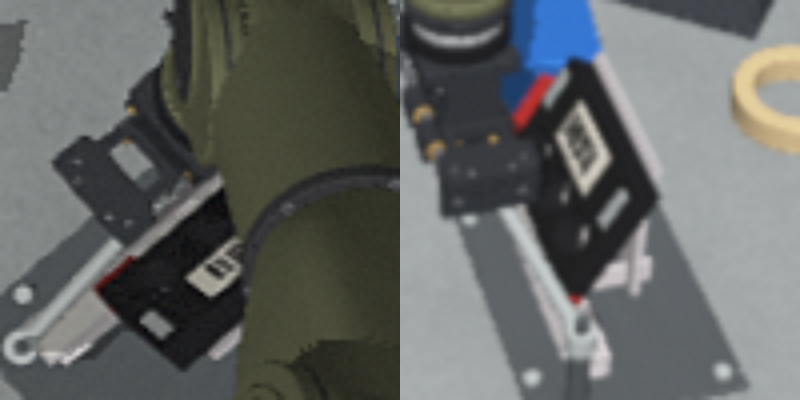

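The bar follows the fingers and is now about 8° open, with the frame still at the stop. I'll continue slowly into the catch.

Call:
move_arm(
  targets=[
    [[0, -3, 0, 0, 0, 0, 0], [0, -6, 0, 0, 0, 0, 0], [0, -9, 0, 0, 0, 0, 0], [0, -11, 0, 0, 0, 0, 0], [0, -13, 0, 0, 0, 0, 0], [0, -15, 0, 0, 0, 0, 0]],
  ],
)

```text
clock: 10.4
tool_pos: [0.6498, -0.1992, 0.0558]
eef_rot: [0.941, 0.339, 0.002, -0.001]
contact_force: [4.7, 0.9, -2.6]
opening: 0.003
finger_force: 2.2
```

Run:
```python
from h import *
where()
```

```text
t 10.4 tcp [ 0.6498 -0.1992  0.0558] rack [ 48.2 -62.2  55.8] F rack [ 4.2  -2.34 -2.58] op 0.003 ff 2.2168531268835068
axes
 [[ 0.77   0.638  0.003]
 [ 0.638 -0.77   0.004]
 [ 0.005 -0.001 -1.   ]]
```

Call:
move_arm(
  targets=[
    [[0, -2, 0, 0, 0, 0, 0], [0, -4, 0, 0, 0, 0, 0], [0, -6, 0, 0, 0, 0, 0], [0, -8, 0, 0, 0, 0, 0]],
  ],
)

```text
clock: 10.9
tool_pos: [0.6411, -0.2058, 0.0554]
eef_rot: [0.941, 0.339, -0.0, -0.001]
contact_force: [2.0, 1.8, -1.2]
opening: 0.004
finger_force: 1.6
```

Run:
```python
from h import *
where()
```

```text
t 10.9 tcp [ 0.6411 -0.2058  0.0554] rack [ 37.3 -61.7  55.4] F rack [ 2.66  0.15 -1.22] op 0.004 ff 1.6358290985226631
axes
 [[ 0.771  0.637 -0.001]
 [ 0.637 -0.771  0.003]
 [ 0.    -0.003 -1.   ]]
```

Force dropped as the bar snapped. I'll press a little more to confirm it is against its stop.

Call:
move_arm(
  targets=[
    [[0, -2, 0, 0, 0, 0, 0], [0, -4, 0, 0, 0, 0, 0], [0, -6, 0, 0, 0, 0, 0], [0, -6, 0, 0, 0, 0, 0]],
  ],
)

```text
clock: 11.4
tool_pos: [0.6408, -0.206, 0.0557]
eef_rot: [0.94, 0.34, 0.004, -0.002]
contact_force: [9.5, 5.7, -6.6]
opening: 0.006
finger_force: 5.1
```

Run:
```python
from h import *
where()
```

```text
t 11.4 tcp [ 0.6408 -0.206   0.0557] rack [ 36.9 -61.7  55.7] F rack [11.01 -1.66 -6.55] op 0.006 ff 5.127407759428024
axes
 [[ 0.769  0.639  0.007]
 [ 0.639 -0.769  0.006]
 [ 0.009 -0.001 -1.   ]]
```

The keeper is shut against its stop: the TCP held still at 11 N. I'll back off and, while there, measure the scanner from the first pictures.

Call:
move_arm(
  targets=[
    [[0, 4, 0, 0, 0, 0, 0], [0, 12, 0, 0, 0, 0, 0], [0, 40, 0, 0, 0, 0, 0], [0, 60, 0, -40, 0, 0, 0], [0, 60, 0, -100, 0, 0, 0], [0, 60, 0, -160, 0, 0, 0], [0.8, 60, 0, -180, 0, 0, 0], [0.8, 60, 0, -180, 0, 0, 0]],
  ],
)

```text
clock: 12.4
tool_pos: [0.6835, -0.1728, 0.2375]
eef_rot: [0.941, 0.338, 0.0, 0.0]
contact_force: [0.5, -0.2, -0.8]
opening: 0.206
finger_force: 0.0
```

Run:
```python
from h import *
np.set_printoptions(precision=1,suppress=True)
where()
for n in("top","side"):
    im=cv2.imread(f"pics/{n}0.png")
    x0,y0,w_,h_=(150,215,110,110) if n=="top" else(230,310,150,110)
    k=4;big=cv2.resize(im[y0:y0+h_,x0:x0+w_],None,fx=k,fy=k,interpolation=cv2.INTER_CUBIC);hsv=cv2.cvtColor(big,cv2.COLOR_BGR2HSV)
    Y=cv2.inRange(hsv,(15,90,60),(40,255,255));K=cv2.inRange(hsv,(0,0,0),(179,255,55))&~Y
    K=cv2.morphologyEx(K,cv2.MORPH_OPEN,np.ones((7,7)))
    for nm,q in(("Y",Y),("K",K)):
        cs,_=cv2.findContours(q,0,2);cc=max(cs,key=cv2.contourArea);ap=cv2.approxPolyDP(cc,5,True)[:,0]/k+[x0-.4,y0-.4]
        m=cv2.moments(cc);print(n,nm,"cen",m["m10"]/m["m00"]/k+x0-.4,m["m01"]/m["m00"]/k+y0-.4,"area",cv2.contourArea(cc)/16);print(ap.tolist() if 0 else ap.ravel())
```

```text
t 12.4 tcp [ 0.7 -0.2  0.2] rack [ 91.  -63.4 237.5] F rack [ 0.3 -0.5 -0.8] op 0.206 ff 0.0
axes
 [[ 0.8  0.6  0. ]
 [ 0.6 -0.8  0. ]
 [ 0.   0.  -1. ]]
top Y cen 202.84404472204196 255.59344311053428 area 770.5
[183.1 242.6 179.3 252.6 180.8 256.1 204.1 264.1 205.8 267.4 212.6 270.1
 216.3 267.1 216.8 270.6 220.6 269.9 226.1 254.1 222.8 253.8 220.6 256.9
 220.1 250.8 205.1 247.8 187.3 241.1]
top K cen 178.44211833204898 278.7009375802723 area 608.28125
[195.1 261.9 183.6 258.6 170.1 279.4 163.3 282.1 160.1 287.9 172.3 296.6
 180.8 294.9 182.8 291.4 181.1 287.4 192.6 270.4 192.1 267.6]
side Y cen 288.72018718315354 356.0028835738117 area 1202.03125
[299.1 331.1 289.9 337.1 288.6 341.9 264.1 362.9 266.6 372.9 274.4 381.4
 277.6 382.1 281.9 379.1 281.4 374.1 294.1 363.4 296.9 365.9 301.1 361.1
 304.9 361.6 312.1 355.1 310.6 342.1]
side K cen 300.46143708510226 393.57883661800065 area 905.40625
[290.6 365.9 282.1 373.4 282.1 378.1 297.1 404.1 298.4 414.9 301.1 419.4
 303.1 419.4 318.1 409.6 318.4 398.9 314.6 393.6 309.6 393.4 292.9 366.4]
```

Run:
```python
from h import *
np.set_printoptions(precision=4,suppress=True)
def hd(n,a,b,z):
    d=(plane(n,b,z)-plane(n,a,z));return np.degrees(np.arctan2(d[1],d[0]))
print("mat heading (x along 240 side)",hd("top",(169.0,224.0),(254,242.4),.004),hd("top",(237,321.4),(151.4,302.7),.004))
print("handle",hd("top",(170.1,279.4),(183.6,258.6),.045),hd("top",(181.1,287.4),(192.6,270.4),.03),hd("side",(297.1,404.1),(282.1,378.1),.045),hd("side",(309.6,393.4),(292.9,366.4),.045))
print("head x",hd("top",(187.3,241.1),(220.1,250.8),.05),hd("top",(180.8,256.1),(204.1,264.1),.05),hd("side",(264.1,362.9),(288.6,341.9),.05),hd("side",(281.4,374.1),(294.1,363.4),.05))
print("head y",hd("top",(220.6,269.9),(226.1,254.1),.03),hd("side",(310.6,342.1),(299.1,331.1),.05))
print("F+y",tri((220.1,250.8),(299.1,331.1)));print("F-y",tri((216.5,267.5),(310.6,342.1)))
print("R+y",tri((185.2,241.9),(264.1,362.9)))
print("butt mid", tri((166.2,292.2),(310.,414.5)))
print("handle joinL",tri((183.6,258.6),(282.1,376)))
print("cen Y",tri((202.84,255.6),(288.7,356.)),"cen K",tri((178.4,278.7),(300.5,393.6)))
for n,L in(("top",[((170.1,279.4),(183.6,258.6)),((181.1,287.4),(192.6,270.4))]),("side",[((297.1,404.1),(282.1,378.1)),((309.6,393.4),(292.9,366.4))]))  :
    for a,b in L: print(n,plane(n,a,.048)[:2],plane(n,b,.048)[:2])
```

```text
mat heading (x along 240 side) -102.92068754490052 77.25791514566066
handle -33.00812166675354 -34.21478569510658 -33.63116106198291 -33.10141965261431
head x -107.08290788907154 -109.4502447955381 -110.6618625090605 -112.47465609364893
head y -19.251027811769877 -21.269878822699493
F+y (array([0.531 , 0.2412, 0.0588]), np.float64(0.0041305812864047935))
F-y (array([0.4914, 0.2527, 0.0558]), np.float64(2.6840302756109785e-05))
R+y (array([0.5621, 0.3381, 0.051 ]), np.float64(0.002347645473655988))
butt mid (array([0.4267, 0.3922, 0.0322]), np.float64(0.0006113798523339052))
handle joinL (array([0.5165, 0.3447, 0.0393]), np.float64(0.00046364343243747826))
cen Y (array([0.5251, 0.2948, 0.0354]), np.float64(0.001761040396732986)) cen K (array([0.4634, 0.3604, 0.032 ]), np.float64(0.0007181286259699421))
top [0.4615 0.3772] [0.5159 0.3419]
top [0.4402 0.3479] [0.4845 0.3178]
side [0.4571 0.3888] [0.5123 0.3521]
side [0.4433 0.3577] [0.5033 0.3185]
```

The handle heading agrees in both views at about -33.4°, and the scanner origin is near (0.480, 0.351) at z≈0.032 mid-height. I'll check the joints before choosing between the two half turns.

Run:
```python
from h import *
where();st=r.get_state();print(np.round(st["q"],3))
p=np.array([.480,.351,.20]);
for h in(-33.3,146.7): cmd(p,down(h))
# aim pose, ideal scanner in hand
for nm,lab in(("label",W(-22.5,-25,116.5)),):
    n=RK@np.array([np.cos(np.pi/6),0,.5]);xs=-n;ys=RK@np.array([0,-1,0]);zs=np.cross(xs,ys)
    print("scanner axes",xs,ys,zs); win=lab+.1*n; o=win-np.c_[xs,ys,zs]@np.array([.09,.062,.028])
    g=o+zs*.028; print("grip",g,"dist from axis",np.hypot(*g[:2]))
```

```text
t 12.4 tcp [ 0.6835 -0.1728  0.2375] rack [ 91.  -63.4 237.5] F rack [ 0.3  -0.45 -0.83] op 0.206 ff 0.0
axes
 [[ 0.771  0.636  0.001]
 [ 0.636 -0.771  0.   ]
 [ 0.001  0.    -1.   ]]
[ 0.305  0.812 -0.26   1.288  0.214  1.067 -0.862]
shift [ 176.3 -533.6   37.4] turn [-1.000e-02 -6.000e-02  7.282e+01]
shift [ 176.3 -533.6   37.4] turn [ 6.0000e-02 -1.0000e-02 -1.0718e+02]
scanner axes [-0.66728404 -0.55202537 -0.5       ] [ 0.63742399 -0.77051324  0.        ] [-0.38525662 -0.31871199  0.8660254 ]
grip [ 0.65886273 -0.06294823  0.2115    ] dist from axis 0.6618629615195296
```

Call:
move_arm(
  targets=[
    [[0.8, 176, -534, 0, 0, 0, -107], [0.8, 176, -534, 0, 0, 0, -107], [0.8, 176, -534, 0, 0, 0, -107], [0.8, 176, -534, 0, 0, 0, -107], [0.8, 176, -534, 0, 0, 0, -107], [0.8, 176, -534, 0, 0, 0, -107], [0.8, 176, -534, 0, 0, 0, -107], [0.8, 176, -534, 10, 0, 0, -107], [0.8, 176, -534, 30, 0, 0, -107], [0.8, 176, -534, 60, 0, 0, -107]],
  ],
)

```text
clock: 13.65
tool_pos: [0.4744, 0.3572, 0.1756]
eef_rot: [0.281, 0.96, 0.002, -0.003]
contact_force: [1.0, -1.9, 0.5]
opening: 0.802
finger_force: 0.0
```

Call:
move_arm(
  targets=[
    [[0.8, 0, 0, 0, 0, 0, 0], [0.8, 0, 0, 0, 0, 0, 0], [0.8, 0, 0, 0, 0, 0, 0]],
  ],
)

```text
clock: 14.02
tool_pos: [0.4795, 0.3512, 0.1778]
eef_rot: [0.289, 0.957, 0.001, -0.0]
contact_force: [0.4, -0.2, -0.5]
opening: 0.801
finger_force: 0.0
```

Run:
```python
from h import *
where();st=r.get_state();print(np.round(st["q"],3))
cmd(np.array([.480,.351,.014]),down(146.7))
t=r.snapshot("top");s=r.snapshot("side");cv2.imwrite("pics/d_t.png",t[...,::-1]);cv2.imwrite("pics/d_s.png",s[...,::-1])
```

```text
t 14.025 tcp [0.4795 0.3512 0.1778] rack [267.8 470.4 177.8] F rack [ 0.21 -0.39 -0.45] op 0.801 ff 0.0
axes
 [[-0.833  0.554 -0.   ]
 [ 0.554  0.833  0.002]
 [ 0.001  0.002 -1.   ]]
[-0.33   0.802 -0.685  1.707  0.637  0.867 -0.309]
shift [ -0.7  -0.2 163.8] turn [ 0.11 -0.07 -0.33]
```

Call:
move_arm(
  targets=[
    [[0.8, -0.5, 0, 50, 0, 0, -0.3], [0.8, -0.5, 0, 95, 0, 0, -0.3], [0.8, -0.5, 0, 125, 0, 0, -0.3], [0.8, -0.5, 0, 145, 0, 0, -0.3], [0.8, -0.5, 0, 156, 0, 0, -0.3], [0.8, -0.5, 0, 163, 0, 0, -0.3], [0.8, -0.5, 0, 163, 0, 0, -0.3]],
  ],
)

```text
clock: 15.0
tool_pos: [0.4788, 0.3521, 0.0141]
eef_rot: [0.285, 0.958, 0.001, -0.001]
contact_force: [-0.4, 0.3, -0.7]
opening: 0.796
finger_force: 0.0
```

Run:
```python
from h import *
where()
```

```text
t 15.0 tcp [0.4788 0.3521 0.0141] rack [267.9 471.6  14.1] F rack [-0.14  0.45 -0.74] op 0.796 ff 0.0
axes
 [[-0.837  0.547 -0.001]
 [ 0.547  0.837  0.002]
 [ 0.002  0.001 -1.   ]]
```

Call:
move_arm(
  targets=[
    [[0.6, 0, 0, 0, 0, 0, 0], [0.5, 0, 0, 0, 0, 0, 0], [0.4, 0, 0, 0, 0, 0, 0], [0.3, 0, 0, 0, 0, 0, 0], [0.2, 0, 0, 0, 0, 0, 0], [0.2, 0, 0, 0, 0, 0, 0]],
  ],
  newtons=30,
)

```text
clock: 15.75
tool_pos: [0.4783, 0.3512, 0.0139]
eef_rot: [0.285, 0.958, -0.0, -0.001]
contact_force: [-1.4, -2.1, 4.2]
opening: 0.381
finger_force: 30.0
```

Call:
move_arm(
  targets=[
    [[0.2, 0, 0, -3, 0, 0, 0], [0.2, 0, 0, -10, 0, 0, 0], [0.2, 0, 0, -25, 0, 0, 0], [0.2, 0, 0, -50, 0, 0, 0], [0.2, 0, 0, -100, 0, 0, 0], [0.2, 0, 0, -150, 0, 0, 0], [0.2, 0, 0, -200, 0, 0, 0], [0.2, 0, 0, -220, 0, 0, 0], [0.2, 0, 0, -220, 0, 0, 0]],
  ],
)

```text
clock: 16.88
tool_pos: [0.4794, 0.3523, 0.2361]
eef_rot: [0.285, 0.959, 0.003, 0.0]
contact_force: [0.1, -0.6, -4.2]
opening: 0.384
finger_force: 30.0
```

Run:
```python
from h import *
where()
t=r.snapshot("top");s=r.snapshot("side");cv2.imwrite("pics/e_t.png",t[...,::-1]);cv2.imwrite("pics/e_s.png",s[...,::-1])
# predicted scanner pose in hand: handle axes = pads; grip at grasp point
st=r.get_state();Rt=Ro.from_quat(st["eef_rot"]).as_matrix();print("h",np.degrees(np.arctan2(Rt[1,0],Rt[0,0])))
```

```text
t 16.875 tcp [0.4794 0.3523 0.2361] rack [268.5 471.4 236.1] F rack [-0.25 -0.51 -4.2 ] op 0.384 ff 29.979590317234397
axes
 [[-0.838  0.546  0.002]
 [ 0.546  0.838  0.005]
 [ 0.001  0.005 -1.   ]]
h 146.88411511660718
```

The scanner is gripped: the opening is 33.8 mm against a 34 mm handle, and the lifted weight is about 4 N. I'll measure the scanner in the hand from both views.

```bash
cat >> h.py <<'E'
def yell(n,im,k=4):
    hsv0=cv2.cvtColor(im,cv2.COLOR_BGR2HSV);Y0=cv2.inRange(hsv0,(22,140,80),(35,255,255));Y0=cv2.morphologyEx(Y0,cv2.MORPH_OPEN,np.ones((3,3)))
    cs,_=cv2.findContours(Y0,0,2);x,y,w,h=cv2.boundingRect(max(cs,key=cv2.contourArea));x-=10;y-=10;w+=20;h+=20
    hsv=cv2.cvtColor(cv2.resize(im[y:y+h,x:x+w],None,fx=k,fy=k,interpolation=cv2.INTER_CUBIC),cv2.COLOR_BGR2HSV)
    cs,_=cv2.findContours(cv2.inRange(hsv,(15,90,60),(40,255,255)),0,2);c=max(cs,key=cv2.contourArea)
    m=cv2.moments(c);return cv2.approxPolyDP(c,4,True)[:,0]/k+[x-.4,y-.4],np.array([m["m10"],m["m01"]])/m["m00"]/k+[x-.4,y-.4]
SX=None
def scan_in_tool(off=0.):  # scanner axes (cols) and origin in tool frame; off: m along handle
    gx=np.array([0,-1.,0]);gy=np.array([-1.,0,0]);gz=np.array([0,0,-1.])
    G=np.c_[gx,gy,gz];A=G@Ro.from_euler('z',12,degrees=True).as_matrix()
    g=np.array([0,0,-.019])+gy*off;return A,g-A@np.array([0,0,.028])
E
python3 - <<'E'
from h import *
np.set_printoptions(precision=1,suppress=True)
st=r.get_state();Rt=Ro.from_quat(st["eef_rot"]).as_matrix();p=np.array(st["tool_pos"]);A,o=scan_in_tool()
for n in("top","side"):
    a,c=yell(n,cv2.imread(f"pics/e_{n[0]}.png"));print(n,c,a.ravel())
    for q in((90,88,54),(90,36,54),(90,88,2),(90,36,2),(-23,88,54),(-23,36,54),(-23,88,2),(-23,36,2)):
        print(q,proj(n,p+Rt@(o+A@np.array(q)/1e3)),end=" ")
    print()
E
```

```text
top [172.7 251.3] [152.1 236.3 146.8 249.3 148.1 252.1 165.8 260.4 178.3 263.1 180.1 267.1
 188.8 270.1 190.8 268.1 196.8 253.1 197.1 248.6 198.6 247.8 180.1 243.3
 157.8 234.6]
(90, 88, 54) [201.3 250.5] (90, 36, 54) [192.4 273.3] (90, 88, 2) [207.2 251.3] (90, 36, 2) [198.8 272.9] (-23, 88, 54) [152.8 232.3] (-23, 36, 54) [143.8 254.9] (-23, 88, 2) [161.1 234. ] (-23, 36, 2) [152.6 255.5] 
side [257.9 308.4] [261.1 300.9 251.8 308.6 252.8 315.1 265.4 308.9]
(90, 88, 54) [294.6 272.7] (90, 36, 54) [313.  288.5] (90, 88, 2) [296. 288.] (90, 36, 2) [313.5 303.5] (-23, 88, 54) [248.3 307.5] (-23, 36, 54) [266.4 325.5] (-23, 88, 2) [251.9 322.2] (-23, 36, 2) [269.3 339.8]
```

Run:
```python
from h import *
np.set_printoptions(precision=4,suppress=True)
L=W(-22.5,-25,117);c={}
for n in("top","side"):
    im=cv2.imread(f"pics/e_{n[0]}.png");u,v=np.round(proj(n,L)).astype(int);k=6;s=16
    big=cv2.resize(im[v-s:v+s,u-s:u+s],None,fx=k,fy=k,interpolation=cv2.INTER_CUBIC);g=cv2.cvtColor(big,cv2.COLOR_BGR2GRAY)
    m=cv2.morphologyEx((g>110).astype(np.uint8)*255,cv2.MORPH_CLOSE,np.ones((19,19)));cs,_=cv2.findContours(m,0,2)
    cc=min([q for q in cs if cv2.contourArea(q)>400],key=lambda q:np.linalg.norm(np.mean(q[:,0],0)-s*k))
    rr=cv2.minAreaRect(cc);c[n]=np.array(rr[0])/k+[u-s-.4,v-s-.4];print(n,(u,v),c[n],np.array(rr[1])/k,rr[2],cv2.contourArea(cc)/36)
X,e=tri(c["top"],c["side"]);print("label",X,e,"rack",RK.T@(X-T0)*1e3,"expected",L)
def aim(lab,off,dist):
    n=RK@np.array([np.cos(np.pi/6),0,.5]);S=np.c_[-n,RK@[0,-1.,0],np.cross(-n,RK@np.array([0,-1.,0]))]
    A,o=scan_in_tool(off);Rt=S@A.T;win=lab+dist*n;p=win-Rt@(o+A@np.array([.09,.062,.028]));return p,Rt
lab=W(-22.5,-25,117.5)
p,Rt=aim(lab,.0015,.1);print(p,Rt,RK.T@(p-T0));cmd(p,Rt)
p,Rt=aim(lab,.0015,.2);print(p);cmd(p,Rt)
```

```text
top (np.int64(399), np.int64(233)) [392.0797 239.055 ] [9.472  7.5727] 36.02737808227539 47.09722222222222
side (np.int64(356), np.int64(186)) [355.9925 186.8522] [21.0658 10.3785] 68.90766143798828 81.69444444444444
label [ 0.5596 -0.195   0.1361] 0.0042248222487801185 rack [-18.6276  -1.4497 136.0921] expected [ 0.5716 -0.2156  0.117 ]
[ 0.6655 -0.0556  0.1962] [[-0.4848  0.7852  0.3853]
 [ 0.8684  0.3798  0.3187]
 [ 0.104   0.4891 -0.866 ]] [0.1518 0.0385 0.1962]
shift [-378.6 -238.2   36.4] turn [-30.36  -1.51  28.57]
[ 0.7322 -0.0004  0.2462]
shift [-404.2 -155.6  -13.7] turn [-30.36  -1.51  28.57]
```

Call:
move_arm(
  targets=[
    [[0.2, -404, -155, -14, -30.4, -1.5, 28.6], [0.2, -404, -155, -14, -30.4, -1.5, 28.6], [0.2, -404, -155, -14, -30.4, -1.5, 28.6], [0.2, -404, -155, -14, -30.4, -1.5, 28.6], [0.2, -404, -155, -14, -30.4, -1.5, 28.6], [0.2, -404, -155, -14, -30.4, -1.5, 28.6], [0.2, -404, -155, -14, -30.4, -1.5, 28.6], [0.2, -404, -155, -14, -30.4, -1.5, 28.6], [0.2, -404, -155, -14, -30.4, -1.5, 28.6], [0.2, -404, -155, -14, -30.4, -1.5, 28.6]],
  ],
)

```text
clock: 18.23
tool_pos: [0.7312, 0.003, 0.246]
eef_rot: [0.499, 0.827, 0.245, 0.084]
contact_force: [0.3, -0.0, -3.3]
opening: 0.383
finger_force: 30.0
```

Run:
```python
from h import *
np.set_printoptions(precision=4,suppress=True)
where();print(r.get_state()["q"])
L=W(-22.5,-25,117.5);k=6;s=22
for n in("top","side"):
    im=cv2.imread(f"pics/e_{n[0]}.png");u,v=np.round(proj(n,L)).astype(int)
    big=cv2.resize(im[v-s:v+s,u-s:u+s],None,fx=k,fy=k,interpolation=cv2.INTER_CUBIC);g=cv2.cvtColor(big,cv2.COLOR_BGR2GRAY)
    m=(g>85).astype(np.uint8)*255;m=cv2.morphologyEx(m,cv2.MORPH_CLOSE,np.ones((11,11)));cs,_=cv2.findContours(m,0,2)
    for q in cs:
        if cv2.contourArea(q)>1500:
            rr=cv2.minAreaRect(q);print(n,(u,v),np.array(rr[0])/k+[u-s-.4,v-s-.4],np.array(rr[1])/k,rr[2],cv2.contourArea(q)/36)
t=r.snapshot("top");sd=r.snapshot("side");cv2.imwrite("pics/f_t.png",t[...,::-1]);cv2.imwrite("pics/f_s.png",sd[...,::-1])
e=cv2.imread("pics/e_t.png")[175:275,350:450]
cv2.imwrite("pics/f.png",np.hstack([cv2.resize(e,(400,400),interpolation=2),cv2.resize(sd[150:310,230:390,::-1],(400,400),interpolation=2)]))
```

```text
t 18.225 tcp [0.7312 0.003  0.246 ] rack [239.8  41.7 246. ] F rack [ 0.25 -0.25 -3.34] op 0.383 ff 29.983448423445225
axes
 [[-0.487  0.785  0.383]
 [ 0.867  0.381  0.322]
 [ 0.106  0.489 -0.866]]
[ 0.5691  0.8664 -0.929   1.615   0.664   0.5465 -0.0239]
top (np.int64(399), np.int64(233)) [409.7671 246.7165] [ 8.0492 32.598 ] 49.61634826660156 103.13888888888889
top (np.int64(399), np.int64(233)) [398.9156 233.462 ] [ 8.5145 27.0798] 50.194427490234375 93.48611111111111
top (np.int64(399), np.int64(233)) [387.6949 220.2274] [ 4.2949 31.8715] 49.3160285949707 98.5
side (np.int64(356), np.int64(186)) [355.6378 186.6851] [21.8469 11.135 ] 66.03751373291016 113.29166666666667
side (np.int64(356), np.int64(186)) [367.35   185.5167] [20.1667 43.8333] -0.0 463.25
side (np.int64(356), np.int64(186)) [341.6    185.5167] [43.8333 16.    ] 90.0 358.69444444444446
```

View pics/f.png

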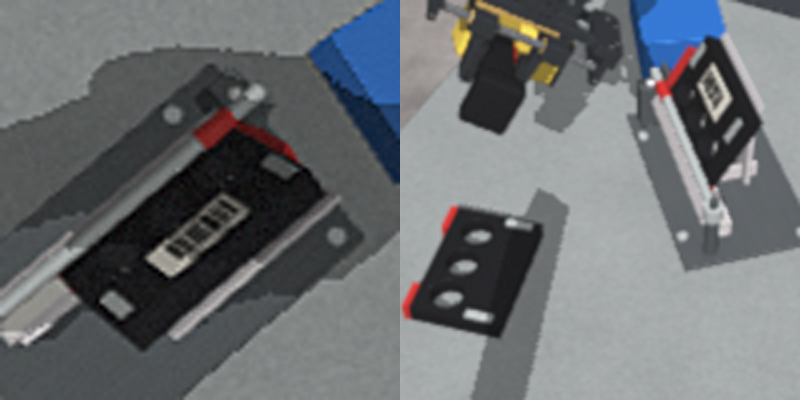

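The left panel shows the keeper shut over the catch post and the frame against the red stop. The label centre is at (398.9,233.5) in the top view and (355.6,186.7) in the side view. The scanner is at the stand-off, clear of everything.

```bash
cat >> h.py <<'E'
def aim(lab,off,dist):
    n=RK@np.array([np.cos(np.pi/6),0,.5]);S=np.c_[-n,RK@[0,-1.,0],np.cross(-n,RK@np.array([0,-1.,0]))]
    A,o=scan_in_tool(off);Rt=S@A.T;win=lab+dist*n;p=win-Rt@(o+A@np.array([.09,.062,.028]));return p,Rt
def beam(lab,off):
    st=r.get_state();Rt=Ro.from_quat(st["eef_rot"]).as_matrix();A,o=scan_in_tool(off);S=Rt@A;w=np.array(st["tool_pos"])+Rt@(o+A@np.array([.09,.062,.028]))
    n=RK@np.array([np.cos(np.pi/6),0,.5]);x=S[:,0];d=np.dot(lab-w,n)/np.dot(x,n);e=RK.T@(w+x*d-lab)*1e3
    print("dist",d*1e3,"miss rack mm",np.round(e,1),"tilt deg",np.degrees(np.arccos(-x@n)),"window",w)
E
python3 - <<'E'
from h import *
X,e=tri((398.92,233.46),(355.64,186.69));print(X,e,RK.T@(X-T0)*1e3)
lab=(X+W(-22.5,-25,117.5))/2;print(lab);beam(lab,.0015)
cmd(*aim(lab,.0015,.1))
E
```

```text
[ 0.57150959 -0.21659579  0.11476036] 0.0010525130581361126 [-23.20057059 -25.70649288 114.76035523]
[ 0.57155432 -0.21610033  0.11613018]
dist 202.70741576379208 miss rack mm [-0.1  2.5  0.1] tilt deg 0.11498112305620069 window [ 0.70487086 -0.10211569  0.21777936]
shift [-24.1 -99.8   0.5] turn [ 0.04 -0.14  0.1 ]
```

Call:
move_arm(
  targets=[
    [[0.2, -4, -20, 0, 0, 0, 0], [0.2, -9, -40, 0, 0, 0, 0], [0.2, -14, -60, 0, 0, 0, 0], [0.2, -19, -80, 0, 0, 0, 0], [0.2, -22, -92, 0, 0, 0, 0], [0.2, -23.5, -97, 0, 0, 0, 0], [0.2, -24, -99, 0, 0, 0, 0], [0.2, -24, -99, 0, 0, 0, 0]],
  ],
)

```text
clock: 19.32
tool_pos: [0.667, -0.0568, 0.1961]
eef_rot: [0.5, 0.826, 0.246, 0.085]
contact_force: [-0.8, -0.9, -3.4]
opening: 0.381
finger_force: 30.0
```

Run:
```python
from h import *
np.set_printoptions(precision=4,suppress=True)
lab=np.array([.57155,-.2161,.1161]);beam(lab,.0015);cmd(*aim(lab,.0015,.1))
t=r.snapshot("top");s=r.snapshot("side")
cv2.imwrite("pics/g_t.png",t[...,::-1]);cv2.imwrite("pics/g_s.png",s[...,::-1])
st=r.get_state();Rt=Ro.from_quat(st["eef_rot"]).as_matrix();p=np.array(st["tool_pos"]);A,o=scan_in_tool(.0015)
for n in("side","top"):
  a,c=yell(n,t[...,::-1].copy() if n=="top" else s[...,::-1].copy());print(n,c,a.ravel())
  for q in((90,62,28),(90,88,54),(90,36,54),(90,88,2),(90,36,2),(-23,88,54),(-23,36,54),(-23,88,2),(-23,36,2)): print(q,np.round(proj(n,p+Rt@(o+A@np.array(q)/1e3)),1),end=" ")
cv2.imwrite("pics/g.png",np.hstack([cv2.resize(t[130:270,290:430],(400,400),interpolation=2),cv2.resize(s[120:240,260:380],(400,400),interpolation=2)])[...,::-1])
```

```text
dist 101.24238067054397 miss rack mm [-0.1 -1.6  0.2] tilt deg 0.16791749431243225 window [ 0.6399 -0.1616  0.1671]
shift [ 1.3 -1.6  0.8] turn [ 0.16 -0.06 -0.02]
side [290.807  171.8402] [297.85 163.35 295.35 167.6  289.6  164.85 287.1  167.1  285.6  172.6
 289.1  180.1  291.6  179.85 295.6  171.6  295.1  169.1  298.35 165.35]
(90, 62, 28) [326.5 177.8] (90, 88, 54) [328.6 164.7] (90, 36, 54) [333.7 176.7] (90, 88, 2) [319.6 178.8] (90, 36, 2) [324.4 190.9] (-23, 88, 54) [292.8 153.9] (-23, 36, 54) [297.1 166.2] (-23, 88, 2) [284.2 168.9] (-23, 36, 2) [288.2 181.4] top [368.6064 181.8891] [353.6  163.6  354.6  167.85 351.6  172.35 355.85 176.35 358.35 182.35
 356.6  185.35 359.6  191.1  370.1  192.35 384.85 201.85 388.6  199.85
 389.85 196.6  384.85 189.6  379.85 186.85 366.6  166.35 358.1  161.85]
(90, 62, 28) [378.6 203.3] (90, 88, 54) [391.8 199.1] (90, 36, 54) [375.  213.4] (90, 88, 2) [382.1 193.7] (90, 36, 2) [365.9 207.3] (-23, 88, 54) [366.9 162.5] (-23, 36, 54) [349.3 177.4] (-23, 88, 2) [357.8 158.4] (-23, 36, 2) [340.9 172.6]
```

View pics/g.png

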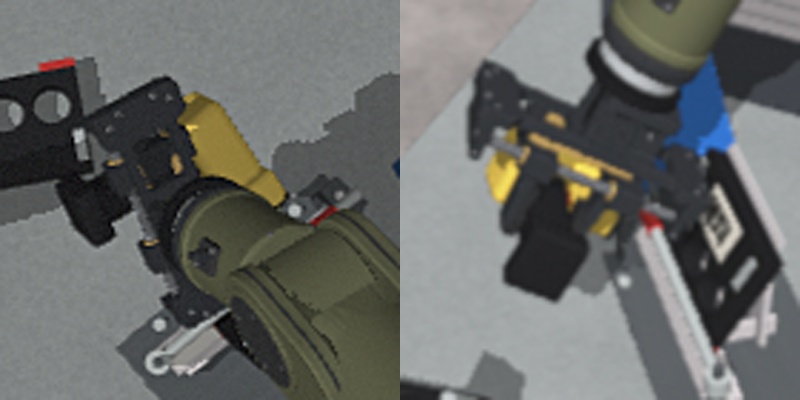

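In both views the scanner head sits where predicted, with its front pointing at the label and clear of the frame and rack. The computed beam is 101 mm out, misses the centre by 1.6 mm and is tilted 0.2°. I'll trim slightly and hold.

Call:
move_arm(
  targets=[
    [[0.2, 1, -1, 0.5, 0, 0, 0], [0.2, 1, -1, 0.5, 0, 0, 0], [0.2, 1, -1, 0.5, 0, 0, 0], [0.2, 1, -1, 0.5, 0, 0, 0], [0.2, 1, -1, 0.5, 0, 0, 0], [0.2, 1, -1, 0.5, 0, 0, 0], [0.2, 1, -1, 0.5, 0, 0, 0], [0.2, 1, -1, 0.5, 0, 0, 0], [0.2, 1, -1, 0.5, 0, 0, 0], [0.2, 1, -1, 0.5, 0, 0, 0]],
  ],
)

```text
clock: 20.68
tool_pos: [0.6654, -0.0568, 0.1948]
eef_rot: [0.501, 0.826, 0.245, 0.085]
contact_force: [-0.7, -0.5, -4.4]
opening: 0.383
finger_force: 30.0
```

Run:
```python
from h import *
beam(np.array([.57155,-.2161,.1161]),.0015);where()
```

```text
dist 99.55409443837387 miss rack mm [ 0.1 -0.4 -0.2] tilt deg 0.12432419195512945 window [ 0.63828704 -0.16151967  0.16588315]
t 20.675 tcp [ 0.6654 -0.0568  0.1948] rack [151.1  37.6 194.8] F rack [-0.85 -0.   -4.39] op 0.383 ff 29.983367510139942
axes
 [[-0.484  0.785  0.386]
 [ 0.869  0.378  0.32 ]
 [ 0.105  0.491 -0.865]]
```

Call:
move_arm(
  targets=[
    [[0.2, 0, 0, 0, 0, 0, 0], [0.2, 0, 0, 0, 0, 0, 0], [0.2, 0, 0, 0, 0, 0, 0], [0.2, 0, 0, 0, 0, 0, 0], [0.2, 0, 0, 0, 0, 0, 0], [0.2, 0, 0, 0, 0, 0, 0], [0.2, 0, 0, 0, 0, 0, 0], [0.2, 0, 0, 0, 0, 0, 0], [0.2, 0, 0, 0, 0, 0, 0], [0.2, 0, 0, 0, 0, 0, 0]],
  ],
)

```text
clock: 21.92
tool_pos: [0.6655, -0.0568, 0.1948]
eef_rot: [0.501, 0.826, 0.245, 0.085]
contact_force: [0.3, -0.3, -3.0]
opening: 0.382
finger_force: 30.0
```

Run:
```python
from h import *
beam(np.array([.57155,-.2161,.1161]),.0015)
A,o=scan_in_tool(.0015)
# place: scanner_mid at mat centre? compare with where it lay
m=np.array([.4785,.302]); 
hs=-111.2;S=Ro.from_euler('z',hs,degrees=True).as_matrix()
org=np.array([.480,.351,.004]);mid=org+S@np.array([.033,.013,0]);print("mid as it lay",mid,"mat",m)
M=Ro.from_euler('z',-102.8,degrees=True).as_matrix()[:2,:2]
for q in((90,88),(90,36),(-23,88),(-30,-72),(10,-72)): print(q,M.T@((org+S@np.array([*q,0])/1e3)[:2]-m)*1e3)
Rt=down(146.9);print("standoff");cmd(*aim(np.array([.57155,-.2161,.1161]),.0015,.2))
print("above mat");cmd(np.array([.4783,.3512,.24]),Rt)
```

```text
dist 99.56573503202375 miss rack mm [ 0.1 -0.4 -0.2] tilt deg 0.1255374744677853 window [ 0.63829341 -0.16151564  0.16589347]
mid as it lay [0.4801866 0.3155322 0.004    ] mat [0.4785 0.302 ]
(90, 88) [53.77517537 64.51534038]
(90, 36) [46.17885789 13.07317906]
(-23, 88) [-58.01259825  81.02272261]
(-30, -72) [-88.31078915 -76.23826947]
(10, -72) [-48.73989583 -82.08159061]
standoff
shift [21.5 98.   0.4] turn [ 0.1  -0.05 -0.05]
above mat
shift [449.7  29.6  19.3] turn [ 30.41   1.36 -28.66]
```

Held for over 2 s within 0.5 mm and 0.2°. I'll retreat along the normal and return over the mat.

Call:
move_arm(
  targets=[
    [[0.2, 5, 25, 0, 0, 0, 0], [0.2, 13, 60, 0, 0, 0, 0], [0.2, 21, 98, 0, 0, 0, 0], [0.2, 80, 88, 3, 4, 0, -4], [0.2, 140, 79, 6, 8.5, 0, -8], [0.2, 200, 69, 9, 13, 0.5, -12], [0.2, 260, 60, 12, 17.5, 0.8, -16.5], [0.2, 320, 50, 14, 22, 1, -20.5], [0.2, 380, 40, 17, 26, 1.2, -24.5], [0.2, 435, 32, 19, 30.4, 1.4, -28.7]],
  ],
)

```text
clock: 23.18
tool_pos: [0.4858, 0.3415, 0.2403]
eef_rot: [0.283, 0.959, 0.0, -0.0]
contact_force: [0.6, 1.4, -4.3]
opening: 0.382
finger_force: 30.0
```

Call:
move_arm(
  targets=[
    [[0.2, 0, 0, 0, 0, 0, 0], [0.2, 0, 0, 0, 0, 0, 0], [0.2, 0, 0, 0, 0, 0, 0]],
  ],
)

```text
clock: 23.55
tool_pos: [0.4883, 0.3375, 0.2395]
eef_rot: [0.286, 0.958, -0.0, 0.0]
contact_force: [0.2, -0.5, -3.2]
opening: 0.383
finger_force: 30.0
```

Run:
```python
from h import *
where();cmd(np.array([.4783,.3512,.0139]),down(146.9))
```

```text
t 23.55 tcp [0.4883 0.3375 0.2395] rack [265.9 454.3 239.5] F rack [-0.17 -0.48 -3.21] op 0.383 ff 29.97961333952844
axes
 [[-0.837  0.548  0.   ]
 [ 0.548  0.837 -0.001]
 [-0.001 -0.    -1.   ]]
shift [ 16.    6.  225.6] turn [-0.02  0.03 -0.12]
```

Call:
move_arm(
  targets=[
    [[0.2, 8, 3, 50, 0, 0, 0], [0.2, 13, 5, 100, 0, 0, 0], [0.2, 13, 5, 150, 0, 0, 0], [0.2, 13, 5, 185, 0, 0, 0], [0.2, 13, 5, 205, 0, 0, 0], [0.2, 13, 5, 215, 0, 0, 0], [0.2, 13, 5, 220, 0, 0, 0], [0.2, 13, 5, 222, 0, 0, 0], [0.2, 13, 5, 222, 0, 0, 0]],
  ],
)

```text
clock: 24.68
tool_pos: [0.4794, 0.351, 0.0186]
eef_rot: [0.285, 0.959, 0.001, 0.0]
contact_force: [0.1, 0.1, -4.2]
opening: 0.381
finger_force: 30.0
```

Run:
```python
from h import *
where()
```

```text
t 24.675 tcp [0.4794 0.351  0.0186] rack [267.6 470.3  18.6] F rack [ 0.15  0.07 -4.21] op 0.381 ff 29.979680869728327
axes
 [[-0.838  0.545  0.001]
 [ 0.545  0.838  0.001]
 [ 0.     0.002 -1.   ]]
```

Call:
move_arm(
  targets=[
    [[0.2, 0, 0, 1, 0, 0, 0], [0.2, 0, 0, 2, 0, 0, 0], [0.2, 0, 0, 3, 0, 0, 0], [0.2, 0, 0, 4, 0, 0, 0], [0.2, 0, 0, 4.5, 0, 0, 0], [0.2, 0, 0, 4.5, 0, 0, 0]],
  ],
)

```text
clock: 25.42
tool_pos: [0.479, 0.3506, 0.0139]
eef_rot: [0.284, 0.959, 0.0, 0.0]
contact_force: [-0.8, -2.0, 4.1]
opening: 0.381
finger_force: 30.0
```

Run:
```python
from h import *
where()
```

```text
t 25.425 tcp [0.479  0.3506 0.0139] rack [267.1 470.3  13.9] F rack [-1.87 -1.05  4.09] op 0.381 ff 29.979390213266015
axes
 [[-0.838  0.545  0.   ]
 [ 0.545  0.838  0.   ]
 [-0.     0.    -1.   ]]
```

It is seated on the mat at the same height as when it was gripped. I'll release and rise.

Call:
move_arm(
  targets=[
    [[0.45, 0, 0, 0, 0, 0, 0], [0.55, 0, 0, 0, 0, 0, 0], [0.7, 0, 0, 0, 0, 0, 0], [0.8, 0, 0, 0, 0, 0, 0], [0.8, 0, 0, 0, 0, 0, 0], [0.8, 0, 0, -15, 0, 0, 0], [0.8, 0, 0, -60, 0, 0, 0], [0.8, 0, 0, -120, 0, 0, 0], [0.8, 0, 0, -180, 0, 0, 0], [0.8, 0, 0, -220, 0, 0, 0]],
  ],
)

```text
clock: 26.68
tool_pos: [0.4791, 0.3514, 0.2375]
eef_rot: [0.284, 0.959, 0.002, 0.001]
contact_force: [0.7, -0.3, -0.9]
opening: 0.8
finger_force: 0.0
```

Call:
move_arm(
  targets=[
    [[0.8, -60, -40, 0, 0, 0, 0], [0.8, -120, -80, 0, 0, 0, 0], [0.8, -120, -80, 0, 0, 0, 0], [0.8, -120, -80, 0, 0, 0, 0]],
  ],
)

```text
clock: 27.18
tool_pos: [0.5363, 0.2171, 0.2338]
eef_rot: [0.286, 0.958, 0.0, -0.0]
contact_force: [0.3, 1.1, -0.2]
opening: 0.799
finger_force: 0.0
```

Run:
```python
from h import *
np.set_printoptions(precision=1,suppress=True)
where()
t=r.snapshot("top");s=r.snapshot("side");cv2.imwrite("pics/h_t.png",t[...,::-1]);cv2.imwrite("pics/h_s.png",s[...,::-1])
cv2.imwrite("pics/h.png",np.hstack([cv2.resize(t[140:340,140:440],(480,320)),cv2.resize(s[130:430,220:420],(213,320))])[...,::-1])
for n,q in(("top",t),("side",s)): print(n,yell(n,q[...,::-1].copy())[1],yell(n,cv2.imread(f"pics/{n}0.png"))[1])
```

```text
t 27.175 tcp [0.5 0.2 0.2] rack [226.1 330.9 233.8] F rack [ 0.9  0.7 -0.2] op 0.799 ff 0.0
axes
 [[-0.8  0.5  0. ]
 [ 0.5  0.8  0. ]
 [ 0.   0.  -1. ]]Traceback (most recent call last):
  File "<stdin>", line 6, in <module>
  File "h.py", line 34, in yell
    cs,_=cv2.findContours(Y0,0,2);x,y,w,h=cv2.boundingRect(max(cs,key=cv2.contourArea));x-=10;y-=10;w+=20;h+=20
                                                           ~~~^^^^^^^^^^^^^^^^^^^^^^^^
ValueError: max() iterable argument is empty
```

View pics/h.png

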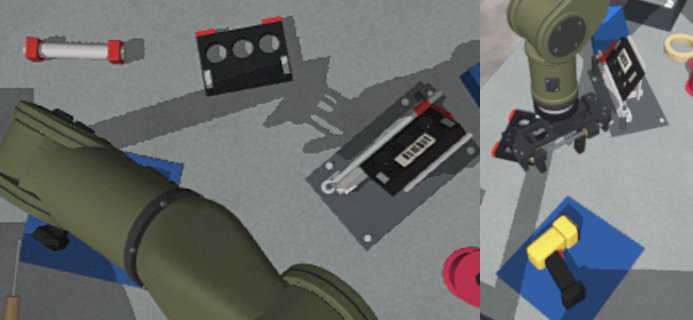

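The picture shows the scanner on its side on the mat, the keeper shut with the frame home, and the bystanders where they were. The gripper is clear, so I'm handing in.

Run:
```python
from h import *
a,b=(yell("side",cv2.imread(f))[1] for f in("pics/h_s.png","pics/side0.png"));print(a,b)
if np.linalg.norm(a-b)<5: print(r.finish_job())
```

```text
[288.28147252 355.83944503] [288.72018718 356.00288357]
the job is handed in; nothing more can be done
None
```

The job is done and handed in at about 27 s of the 72 s allowed: frame home against the stop, keeper shut, label scanned from about 100 mm and held for over 2 s, and the scanner laid back on its mat; the verdict was not shown.

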